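Gather grinding balls in a tilted sorting tray and weigh them

ROBOT

A 6-joint arm with a two-finger parallel gripper is mounted at the origin on a cart in front of the work surface, level with it; the furniture and walls round the work are solid. World frame = base frame: x ahead of the robot, y to its left, z up, the work surface at z = 0. Lengths are in m, angles in rad, forces in N, time in s.
With the tool pointing down it reaches from about 0.35 to 0.975 m from the base axis. Payload 7.1 kg.
Tool frame: the origin (TCP) lies midway between the tips of the shut fingers; the grasp point (between the pads) lies 19 mm behind it; z points along the fingers, y is the line along which they close (so a half turn about z gives the same grasp; the last joint's range is limited). The gripper opens to 88 mm and grips with 3 to 60 N. Pads are 20 mm wide; open, the fingers measure 115 mm over their backs; the gripper's body (75 mm by 178 mm) begins 61 mm behind the grasp point.
Start: joints at [-1.353, 0.423, 1.63, -0, 1.089, -0.019], TCP at [0.147, -0.608, 0.223] pointing down, gripper open.
Joint ranges: [-3, 3], [-0.9, 2.11], [0.09, 2.58], [-1.31, 4.45], [0.11, 2.69], [-2.54, 2.54]. Speed limits (rad/s): [2.39, 2.39, 3.01, 3.14, 3.14, 3.14].

INTERFACE

Orientations are given as a unit quaternion [w, x, y, z].
In Python, from station import move_pose, movel, movej, command_gripper, wait, inverse_kinematics, read_camera, camera_info, MotionError, job_done, get_time, get_joint_pos, get_qvel, get_effort, get_tcp_pos, get_ee_rot, get_ft_force, get_ft_torque, get_grip_width, get_finger_force gives the robot as it stands. Calls block until the motion is done:
- move_pose(position, orientation): joint-space move of the TCP to a pose.
- movel(position, frame=None, v=0.15, until_force=None): straight line of the TCP; frame=None keeps the orientation; v is the mean speed in m/s. With until_force (N) it stops when the force on the tool has changed by that much, and returns True; else False.
- movej(angles): joint-space move.
- command_gripper(opening): opening from 0.0 (shut) to 1.0 (fully open); the grip force is fixed at half the most; returns when the fingers have stopped.
- wait(seconds).
- inverse_kinematics(position, orientation): joint angles nearest the present ones, or None.
- read_camera(name): name is "scene" or "top"; returns the picture (420x560x3 uint8, red, green, blue); there is no depth.
- camera_info(name): a dict with "intrinsics" (3x3 intrinsics, pixels), "T" (4x4, takes a point from camera to world coordinates). Camera axes: x right, y up, looking along -z (the intrinsics and any distortion apply to the point x, -y, -z); pixel columns grow to the right and rows downward; lengths in m; the calibration is good to about 2 mm. A picture is of the moment at which its call begins. camera_info takes no time and is no camera call.
A pose or a line that the arm cannot do raises MotionError and nothing moves.
- job_done(): hands the job in; it is judged then, once.
Readings, each from a call of its own:
- get_time(): time.
- get_joint_pos(): joint angles.
- get_qvel(): joint speeds.
- get_effort(): joint torques, N m.
- get_tcp_pos(): TCP position.
- get_ee_rot(): TCP orientation.
- get_ft_force(): force on the tool from outside, world axes, zero at the start.
- get_ft_torque(): the same for the moment, N m.
- get_grip_width(): opening from 0.0 (shut) to 1.0 (fully open).
- get_finger_force(): force on a finger pad.
Only numpy, scipy, OpenCV 4.12 (cv2) and the standard library are available. Lean on these libraries where they do the work, as an engineer would, in place of code of your own. Each camera call takes 0.05 s, during which the arm holds its last target. There are 200 camera calls.

TASK

Tilt the sorting tray up by its handle so that the four loose grinding balls roll together into the scoop that lies at its low end. Then lift the scoop out with all four balls in it and set it down level on the middle of the balance's pan, and let go.

Things in the scene. Friction and masses are not known exactly. Their poses are not given: they have to be found in the camera images.
- stand: Grey stand under the aluminium sorting tray, base 110 x 250 mm, fixed; origin on the bench, z up. The tray (82 mm wide, 229 mm long, walls 14 mm above its floor) lies along the stand's y and is hinged at its low end: axis along the stand's x through y = +120, z = 30 mm. Level: balls lie between y = -105 and +35 mm, the scoop in a 5 mm deep bay at y = +44 to +114 mm, handle at y = -124 mm.
- tray (a joint): Tilt of the sorting tray: 0 = level, grows as the handle end is raised, up to 0.5 rad. The hinge is stiff, so the tray stays at the angle where it is left; raising it takes about 5 to 9 N at the handle. From about 0.2 rad on the balls roll into the scoop within about 2 s.
- tray_handle (a point): Point to grip on the tray's handle, 15 mm below its top and 77 mm above the bench when level. The handle is an upright black fin beyond the tray's high end, 12 mm thick along the stand's x, 30 mm along its y. Pinched across its 12 mm it can turn between the finger pads as the tray tilts. It moves on a circle of 248 mm radius about the hinge axis.
- scoop: Steel scoop, 69 mm wide (x), 70 mm long (y), walls 31 mm; its open mouth with a 4 mm lip is at its -y end, facing the tray's high end; floor 2 mm. Origin: centre of its underside, z up. An upright black grip fin, 12 mm thick along x, 36 mm along y (centred at y = +10 mm), stands over it from z = 31 to 73 mm. About 120 g. Lies with 2 mm play and tilts with the tray.
- ball1: Steel grinding ball, 18 mm diameter, about 24 g; origin at its centre. It counts as in the scoop when it lies on the scoop's floor between its walls, behind the lip.
- ball2: As ball1.
- ball3: As ball1.
- ball4: As ball1.
- balance_pan (a point): Centre of the top of the round steel pan (140 mm diameter) of the white bench balance, 58 mm above the bench; the balance (190 x 160 mm) is fixed.
Things that resemble listed ones, but are neither listed nor needed, are in the scene too. Leave any green look-alike of the scoop alone.

How it is judged:
On the way:
1. the tray is tilted and all four balls have rolled into the scoop (value of joint tray above 0.1 rad and distance between each of ball1, ball2, ball3, ball4 and scoop below 0.038 m), for 0.2 s.
At the end, for the whole second after the job is handed in: The scoop stands released and still on the balance's pan, level within 7 degrees, its centre within 35 mm of the pan's centre, with all four balls inside it (each ball's centre within 38 mm of the scoop's origin) (distance between each of ball1, ball2, ball3, ball4 and scoop below 0.038 m and horizontal distance between scoop and balance_pan below 0.035 m and z of scoop in the frame of balance_pan between -0.006 and 0.006 m and angle between scoop's own z axis and vertical below 0.12 rad and linear speed of scoop below 0.02 m/s); the robot touches nothing.
It also fails if it takes over 54 s, if anything falls off the work surface, if the arm or the gripper's body presses on something with over 40 N, if the wrist force passes 120 N, or if a joint passes its speed limit or range.

## Working session

There is one attempt and no reset: what is moved stays moved. The work goes in short steps, each a Python script; the robot and the scene stay as the last script left them, time stands still between calls to the robot, and variables do not carry over. Pictures are saved under pics/ and viewed, at most 10 in all, crops included, and the job is handed in when it is done.

```bash
mkdir -p pics
python3 - <<'E'
from station import *
import cv2,numpy as np
np.set_printoptions(precision=4,suppress=True)
for n in("top","scene"):
    im=read_camera(n);np.save(f"{n}.npy",im);cv2.imwrite(f"pics/{n}0.png",im[:,:,::-1]);i=camera_info(n);print(n,i)
print(get_time(),get_ee_rot())
E
```

```text
top {'intrinsics': array([[503.0432,   0.    , 271.5051],
       [  0.    , 503.0432, 220.5825],
       [  0.    ,   0.    ,   1.    ]]), 'T': array([[-0.0121,  0.9859, -0.1668,  0.3104],
       [-0.9995, -0.0074,  0.0291,  0.2575],
       [ 0.0275,  0.1671,  0.9856,  1.1311],
       [ 0.    ,  0.    ,  0.    ,  1.    ]])}
scene {'intrinsics': array([[493.0955,   0.    , 276.4221],
       [  0.    , 493.0955, 206.3328],
       [  0.    ,   0.    ,   1.    ]]), 'T': array([[-0.8104,  0.2483, -0.5306, -0.0695],
       [-0.5853, -0.383 ,  0.7147,  0.9932],
       [-0.0258,  0.8898,  0.4557,  0.559 ],
       [ 0.    ,  0.    ,  0.    ,  1.    ]])}
0.1 [-0.0007  0.993   0.1181 -0.0001]
```

View pics/top0.png

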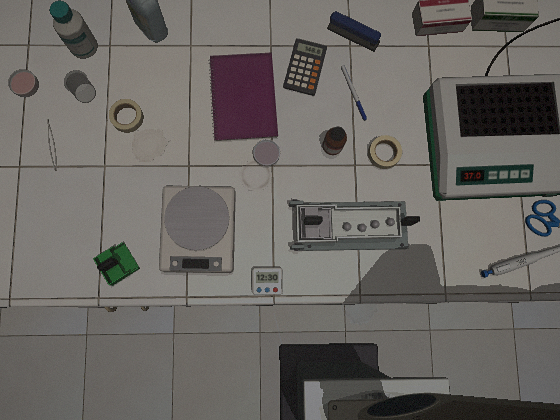

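View pics/scene0.png

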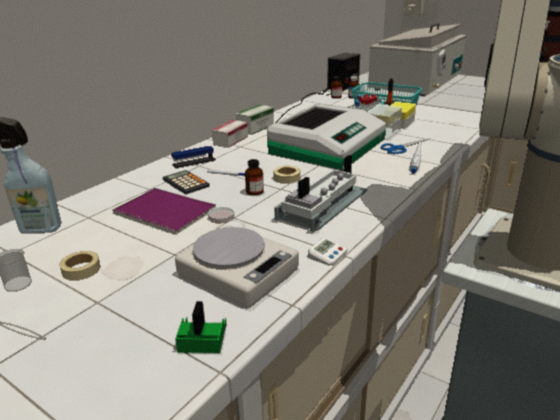

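Candidates: scoop = steel scoop with a black fin in the tray at top (313,220), against the green look-alike at top (117,264). Handle = black fin at top (411,220), against the scoop's fin at (313,220). Balls at top (347–389, 225). Pan at top (198,218). A close crop will check the choice.

```bash
cat > h.py <<'E'
import numpy as np,cv2
from station import *
np.set_printoptions(precision=4,suppress=True)
def ray(n,px):
    i=camera_info(n);K=i["intrinsics"];T=i["T"]
    d=np.array([(px[0]-K[0,2])/K[0,0],-(px[1]-K[1,2])/K[1,1],-1]);return T[:3,3],T[:3,:3]@d
def plane(n,px,z):
    o,d=ray(n,px);return o+d*(z-o[2])/d[2]
def tri(p,q):
    (a,u),(b,v)=ray("top",p),ray("scene",q)
    s=np.linalg.lstsq(np.c_[u,-v],b-a,rcond=None)[0];A=a+s[0]*u;B=b+s[1]*v
    return (A+B)/2,np.linalg.norm(A-B)
def proj(n,P):
    i=camera_info(n);T=i["T"];K=i["intrinsics"];c=T[:3,:3].T@(np.array(P)-T[:3,3]);c=c*[1,-1,-1];p=K@c;return p[:2]/p[2]
E
python3 - <<'E'
from h import *
t=np.load("top.npy");s=np.load("scene.npy")
a=cv2.resize(t[190:260,280:430],None,fx=5,fy=5,interpolation=cv2.INTER_CUBIC)[:, :750]
b=cv2.resize(s[145:235,265:375],None,fx=2.7,fy=2.7,interpolation=cv2.INTER_CUBIC)
im=np.zeros((600,750,3),np.uint8);im[:350,:]=a;im[355:355+b.shape[0],:b.shape[1]]=b[:245];
im=np.clip(im*1.4,0,255).astype(np.uint8)
cv2.imwrite("pics/crop1.png",im[:,:,::-1])
for p in[(411,220),(313,220),(347,227)]:print(p,plane("top",p,.08))
# blue-free masks: dark blobs
for n,I,(r0,r1,c0,c1) in(("top",t,(190,260,280,430)),("scene",s,(145,235,265,375))):
    m=(I.max(2)<45).astype(np.uint8);m2=np.zeros_like(m);m2[r0:r1,c0:c1]=m[r0:r1,c0:c1]
    k,l,st,ce=cv2.connectedComponentsWithStats(m2)
    for j in range(1,k):
        if st[j,4]>15:print(n,st[j],ce[j])
E
```

```text
(411, 220) [ 0.4874 -0.0718  0.08  ]
(313, 220) [0.4889 0.1382 0.08  ]
(347, 227) [0.4733 0.0662 0.08  ]
top [289 203  14   4  22] [293.8636 204.8182]
top [303 216  20   9 138] [312.3913 220.3841]
top [401 216  19  10 148] [409.3514 220.3311]
top [299 221   3  19  24] [299.6667 231.2083]
scene [344 155   8  17 115] [347.4609 163.1826]
scene [298 178  11  20 175] [303.1029 187.5943]
```

View pics/crop1.png

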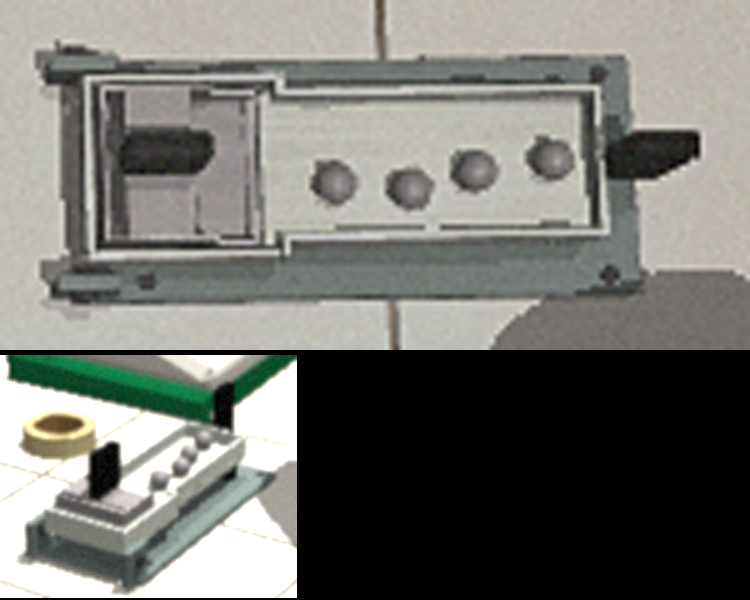

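The crop shows the steel scoop with its fin at the tray's left end (top image about 313,220), the four balls at about (347,226), (362,227), (375,224) and (390,221), and the tray handle fin at about (410,220). The green one is not in the tray. Next I measure fins, yaw and pan.

Run:
```python
from h import *
t=np.load("top.npy")
H,eh=tri((409.35,220.33),(347.46,163.18));F,ef=tri((312.4,220.4),(303.1,187.6));print("handle",H,eh,"fin",F,ef)
d=(F-H)[:2];print("len",np.linalg.norm(d),"yaw of stand y from world y",np.degrees(np.arctan2(-d[0],d[1])))
# stand base: teal hue
hsv=cv2.cvtColor(t,cv2.COLOR_RGB2HSV);print("stand px",hsv[242,350],hsv[250,355],"pan",t[218,198],t[255,170],t[195,170])
# long edges
roi=cv2.cvtColor(t,cv2.COLOR_RGB2GRAY)[190:260,280:430]
for L in cv2.HoughLinesP(cv2.Canny(roi,40,120),1,np.pi/720,25,minLineLength=50,maxLineGap=6)[:,0]:
    a,b=plane("top",L[:2]+[280,190],.04),plane("top",L[2:]+[280,190],.04);v=b-a;print(L,a[:2],b[:2],np.degrees(np.arctan(-v[0]/v[1])) if abs(v[1])>.02 else '')
g=t[180:280,155:240].astype(int)
sat=g.mean(2);m=((sat>100)&(sat<160)).astype(np.uint8)
print(sat[38,::6].round())
m=(abs(g-g[38,43]).sum(2)<45).astype(np.uint8);m=cv2.morphologyEx(m,cv2.MORPH_OPEN,np.ones((5,5)))
c=max(cv2.findContours(m,0,1)[0],key=cv2.contourArea);e=cv2.fitEllipse(c);(x,y),r=cv2.minEnclosingCircle(c);print(e,x,y,r)
p=plane("top",(e[0][0]+155,e[0][1]+180),.058);print("pan",p, "diam", np.array(e[1])/503.04*(1.131-.058))
print(proj("scene",p))
# fin top edges
for n,P in(("top",H),("top",F)):print(proj(n,P))
```

```text
handle [ 0.4878 -0.0711  0.0712] 0.0008449994412373488 fin [0.4872 0.1399 0.0843] 0.00042296554052567226
len 0.21098663009971977 yaw of stand y from world y 0.1677483524851781
stand px [70 10 74] [ 23  15 139] pan [107 100 101] [132 127 118] [129 121 113]
[24 12 93 11] [0.5364 0.1526] [ 0.5377 -0.0015] 0.478063885235337
[ 76  20 126  20] [0.5175 0.0374] [ 0.5168 -0.0744] -0.393331650008662
[20 61 85 60] [0.4273 0.1639] [0.4282 0.0212] 0.3585362737096826
[ 67  44 127  44] [0.4639 0.0595] [ 0.4628 -0.0736] -0.4705385948257761
[130.  79. 101. 103. 101. 107. 104. 108. 106. 106. 106. 107. 104.  71.
 135.]
((40.949337005615234, 37.73604965209961), (62.455631256103516, 64.9400405883789), 82.85289764404297) 40.342105865478516 37.644737243652344 33.54082107543945
pan [0.4995 0.3888 0.058 ] diam [0.1332 0.1385]
[227.9861 243.7651]
[409.4495 220.501 ]
[312.452  220.4854]
```

```bash
cat >> h.py <<'E'
from scipy.spatial.transform import Rotation as Ro
X0=.4875;HY=.0525+.120;HZ=.030   # hinge (stand origin y .0525)
def tool(th,sgn=-1):   # tool down, closing along world x, leaning with the tray
    R=Ro.from_rotvec([-th,0,0])*Ro.from_matrix(np.array([[0,sgn,0],[sgn,0,0],[0,0,-1.]]))
    return R.as_quat(scalar_first=True)
def tray(y,z,th):      # stand y,z (level) -> world after tilt
    v=Ro.from_rotvec([-th,0,0]).apply([0,y-.120,z-.030]);return np.array([X0,HY+v[1],HZ+v[2]])
def tcp(g,th): return g+Ro.from_rotvec([-th,0,0]).apply([0,0,-.019])
E
python3 - <<'E'
from h import *
for s in(1,-1):
    for g,th in((tray(-.124,.077,0),0),(tray(-.124,.077,.3),.3),(tray(.089,.1,.3),.3),(np.array([.4995,.399,.12]),0)):
        print(s,tcp(g,th),inverse_kinematics(tcp(g,th),tool(th,s)))
# heights from scene top edges of the fins at x=X0
for px in((347.5,154.5),(304,177.5)):
    o,d=ray("scene",px);print(o+d*(X0-o[0])/d[0])
# scan pan edges in scene? balls heights
print(tri((347,226.5),(265+160/2.7,145+(480-355)/2.7)))
E
```

```text
1 [ 0.4875 -0.0715  0.058 ] [-0.1698  0.5023  2.0129 -0.      0.6263 -0.1698]
1 [ 0.4875 -0.0523  0.1289] [ 0.0559  0.3929  1.9999 -0.419   0.8114  0.356 ]
1 [0.4875 0.158  0.0879] [ 0.4512  0.5296  1.8883 -0.3497  0.8886  0.6955]
1 [0.4995 0.399  0.101 ] [ 0.6554  0.5932  1.6683 -0.      0.8801  0.6554]
-1 [ 0.4875 -0.0715  0.058 ] None
-1 [ 0.4875 -0.0523  0.1289] None
-1 [0.4875 0.158  0.0879] [ 0.4512  0.5296  1.8883 -0.3497  0.8886 -2.4461]
-1 [0.4995 0.399  0.101 ] [ 0.6554  0.5932  1.6683 -0.      0.8801 -2.4862]
[ 0.4875 -0.0696  0.0957]
[0.4875 0.1352 0.1075]
(array([0.4792, 0.0594, 0.0449]), np.float64(0.001419985922029905))
```

```bash
sed -i 's/sgn=-1/sgn=1/' h.py
python3 - <<'E'
from h import *
q=tool(0);g=tcp(tray(-.124,.077,0),0)
move_pose(g+[0,0,.12],q); command_gripper(.5)
print("contact",movel(g,v=.12,until_force=6),get_tcp_pos(),g)
command_gripper(0);print("w",get_grip_width()*88,get_finger_force(),get_ft_force())
im=read_camera("top");cv2.imwrite("pics/grip.png",im[:,:,::-1])
for th in np.arange(.04,.301,.04):
    movel(tcp(tray(-.124,.077,th),th),tool(th),v=.06)
    print(round(th,2),get_ft_force(),get_grip_width()*88)
wait(1.5);print(get_time())
t=read_camera("top");s=read_camera("scene");np.save("t2.npy",t);np.save("s2.npy",s)
a=cv2.resize(t[180:270,270:430],(800,450));b=cv2.resize(s[130:240,250:390],(190*2//2*1,150))
im=np.zeros((600,800,3),np.uint8);im[:450]=a;im[450:,:190]=b
cv2.imwrite("pics/tilt.png",im[:,:,::-1])
E
```

```text
contact False [ 0.488  -0.0716  0.0585] [ 0.4875 -0.0715  0.058 ]
w 11.637975081083454 30.005857944488525 [ 5.2406  1.0725 -1.2016]
0.04 [6.2216 0.3353 0.9239] 11.874224115823026
0.08 [5.1763 1.7625 0.0186] 11.819633666761735
0.12 [5.6359 1.3609 0.2843] 11.853718265775784
0.16 [5.6973 0.9778 0.8212] 12.072946032859749
0.2 [5.2886 0.3235 0.9715] 11.74258580793613
0.24 [5.5759 0.5397 0.2636] 12.038380798840318
0.28 [5.0548 1.2496 0.942 ] 12.07980325254258
8.7167
```

View pics/tilt.png

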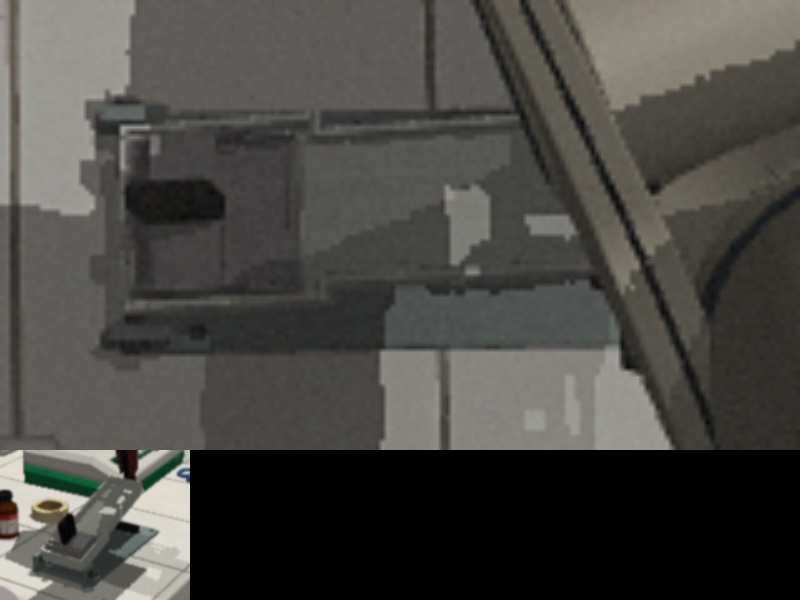

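The tray is up at 0.28 rad. The scoop is in its bay with its fin at crop (175,200), and no balls show on the visible floor. Releasing, then checking with the arm out of the way.

Run:
```python
from h import *
th=.28
command_gripper(.5)
p=tcp(tray(-.124,.077+.10,th),th);movel(p,v=.2)
move_pose([.40,-.20,.25],tool(0))
t=read_camera("top");s=read_camera("scene");np.save("t3.npy",t);np.save("s3.npy",s)
a=cv2.resize(t[185:265,280:430],(560,300),interpolation=cv2.INTER_CUBIC);b=cv2.resize(s[130:240,260:390],(355,300),interpolation=cv2.INTER_CUBIC)
im=np.zeros((600,560,3),np.uint8);im[:300]=a;im[300:,:355]=b
cv2.imwrite("pics/rel.png",np.clip(im[:,:,::-1]*1.3,0,255))
print(get_time(),get_ft_force())
for n,I,(r0,r1,c0,c1) in(("top",t,(190,260,280,440)),("scene",s,(120,235,265,375))):
    m=(I.max(2)<45).astype(np.uint8);m2=np.zeros_like(m);m2[r0:r1,c0:c1]=m[r0:r1,c0:c1]
    k,l,st,ce=cv2.connectedComponentsWithStats(m2)
    for j in range(1,k):
        if st[j,4]>40:print(n,st[j],ce[j])
print("pred fin",tray(.089,.0315+.055,th),"handle",tray(-.124,.077,th))
print([proj(n,tray(.089,.0315+.055,th)) for n in("top","scene")],[proj(n,tray(-.124,.077,th)) for n in("top","scene")])
```

```text
11.0667 [ 0.2126 -0.5876 -0.0308]
top [402 210  16  11 158] [409.462  215.0127]
top [295 216  20  10 154] [304.2078 219.7208]
scene [286 120  41   8 217] [306.3318 122.6682]
scene [335 133  15  19 156] [343.5641 140.9423]
scene [293 177  13  23 190] [298.9211 187.5632]
scene [335 183  18   9 114] [343.8596 187.1754]
pred fin [0.4875 0.1583 0.0929] handle [ 0.4875 -0.049   0.1426]
[array([304.1268, 219.7119]), array([298.3792, 187.0233])] [array([409.1367, 214.789 ]), array([344.2614, 139.4298])][ WARN:0@2.310] global loadsave.cpp:1063 imwrite_ Unsupported depth image for selected encoder is fallbacked to CV_8U.
```

View pics/rel.png

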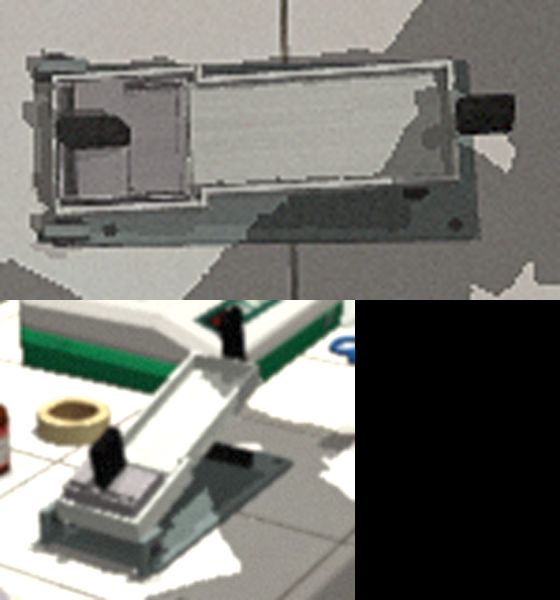

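Tray floor is empty in both views, the handle at crop (487,113) is up, and the scoop's fin at crop (93,130) matches the prediction within 1 px. Grasping the scoop at the tray's tilt and lifting along the tray normal.

Run:
```python
from h import *
th=.28;q=tool(th);zg=.0315+.058
move_pose(tcp(tray(.089,zg+.08,th),th),q);command_gripper(.45)
print("contact",movel(tcp(tray(.089,zg,th),th),v=.12,until_force=6),get_tcp_pos(),tcp(tray(.089,zg,th),th))
command_gripper(0);print("w",get_grip_width()*88,get_finger_force(),get_ft_force())
movel(tcp(tray(.089,zg+.03,th),th),v=.05)
p=tcp(tray(.089,zg+.10,th),th);movel(p,v=.08)
wait(.3);print("lift",get_grip_width()*88,get_ft_force(),get_ft_torque(),get_time())
t=read_camera("top");s=read_camera("scene")
a=cv2.resize(t[185:265,280:430],(560,300),interpolation=cv2.INTER_CUBIC);b=cv2.resize(s[110:240,240:390],(346,300),interpolation=cv2.INTER_CUBIC)
im=np.zeros((600,560,3),np.uint8);im[:300]=a;im[300:,:346]=b
cv2.imwrite("pics/lift.png",np.clip(im[:,:,::-1]*1.3,0,255).astype(np.uint8))
```

```text
contact False [0.4879 0.1542 0.0779] [0.4875 0.1539 0.0775]
w 11.658238802323647 30.000714361667633 [-0.8399  1.2507  4.1014]
lift 11.851541241048924 [-0.9006  0.3304 -1.8773] [ 0.1386 -0.1678  0.0051] 16.3083
```

View pics/lift.png

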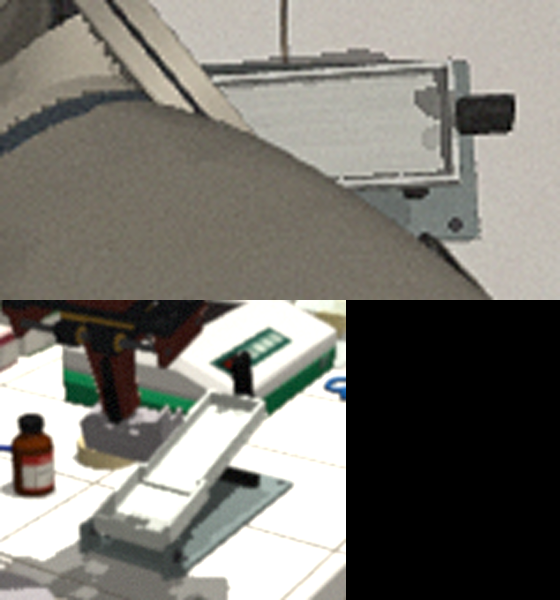

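The lifted scoop hangs from the fingers at scene crop (125,435), the tray is empty, and the weight change is about 2 N, which fits the scoop with four balls. Carrying it to the pan.

Run:
```python
from h import *
th=.28;zt=.058+.058
movel(tcp(np.array([.4995,.399,.19]),th),v=.1)
wait(.3)
for k in range(1,15):
    th=.28-.02*k;movel(tcp(np.array([.4995,.399,.19-.0035*k]),th),tool(th),v=.018)
wait(.5);f0=get_ft_force();print(f0,get_tcp_pos(),get_grip_width()*88,get_time())
s=read_camera("scene");cv2.imwrite("pics/over.png",cv2.resize(s[130:310,150:330],(500,500))[:,:,::-1])
print("touch",movel([.4995,.399,zt-.019-.006],v=.015,until_force=1.5),get_tcp_pos(),get_ft_force()-f0,get_time())
```

```text
[ 0.1223 -0.0656 -2.5169] [0.4995 0.3991 0.122 ] 11.508335725916574 24.375
touch True [0.4995 0.399  0.0951] [-0.1707 -0.5708  8.5836] 26.0083
```

View pics/over.png

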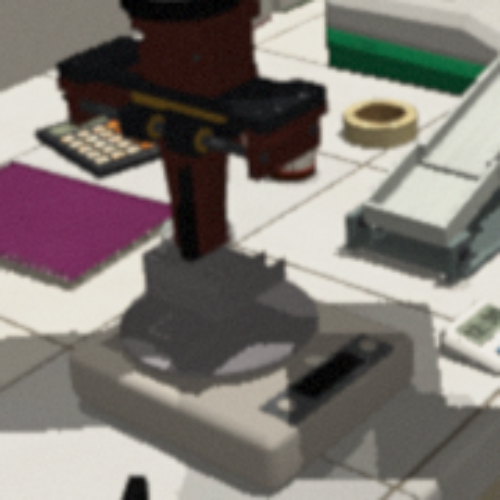

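The scoop is centred over the pan and about level, and it touched at the expected height. Releasing.

Run:
```python
from h import *
command_gripper(.45);wait(.3)
p=get_tcp_pos();movel(p+[0,0,.10],v=.08)
move_pose([.40,.0,.30],tool(0));wait(.5)
t=read_camera("top");s=read_camera("scene")
a=cv2.resize(t[170:280,140:250],(500,500),interpolation=cv2.INTER_CUBIC)[:, :400];a=cv2.resize(t[170:280,140:250],(400,400));b=cv2.resize(s[180:310,165:305],(400,400))
cv2.imwrite("pics/end.png",np.clip(np.hstack([a,b])[:,:,::-1]*1.3,0,255).astype(np.uint8))
print(get_time(),get_ft_force(),proj("top",[.4995,.389,.058]))
m=np.zeros(t.shape[:2],np.uint8);m[185:250,165:232]=(t.max(2)<45)[185:250,165:232]
k,l,st,ce=cv2.connectedComponentsWithStats(m)
for j in range(1,k):
    if st[j,4]>40:print(st[j],ce[j],plane("top",ce[j],.058+.055))
```

```text
30.5 [ 0.4185 -0.1714  0.7934] [195.8493 217.7389]
[179 209  20   9 157] [188.1465 213.1656] [0.4994 0.3981 0.113 ]
```

View pics/end.png

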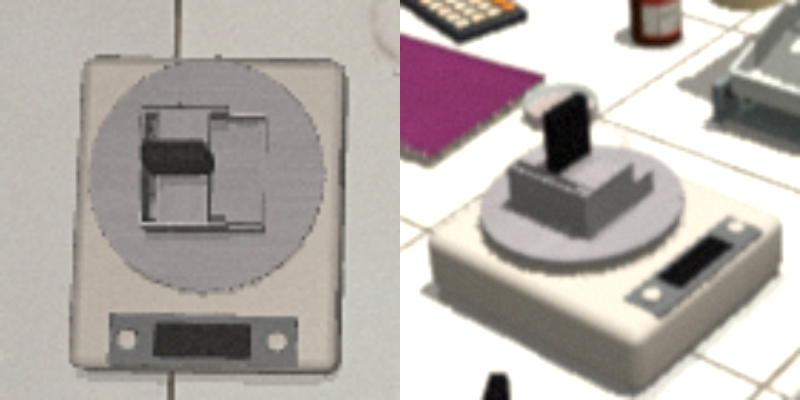

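The scoop stands level on the pan, its fin at top crop (175,157), i.e. world (0.499, 0.398), so it is centred within about 2 mm. The balls are under the roofed rear half, which the top view can't see into. No ball is loose on the pan or tray, and the lift weight fits four balls inside.

```bash
python3 -c "
from station import *
print(job_done())"
```

```text
the job is handed in; nothing more can be done
None
```

I tilted the tray, lifted the scoop out and set it level on the balance's pan about 1 mm off centre, then released it and handed the job in at about 31 s; the four balls were hidden under its roof, so that they are inside rests on the lift weight and on no ball showing in the last pictures.

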